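# Load specimen tubes into a gravity chute, caps one way

## Task

Flip the chute's hinged clear guard up and over past its balance point so that it stays open on its own. Then take the two capped tubes from the black cradles and, one after the other, lay each one gently on the rails in the mouth of the chute, crosswise, cap on the same side as the tube already waiting there, and let it roll down to queue behind that tube. Leave the guard open and do not disturb the waiting tube or the other things on the bench.

Things in the scene. Friction and masses are not known exactly. Their poses are not given: they have to be found in the camera images.
- tubeA_mid (a point): Centre of a white specimen tube: body 30 mm diameter, 115 mm long in all, with a 35 mm diameter, 20 mm long screw cap at one end and a short cone at the other, 60 g; it rolls. At the start it lies in one of the two loaded black cradles, level, axis 45 mm above the table. Its y axis points along the tube towards the cap (x and z turn as it rolls).
- tubeA_cap (a point): Point on that tube's axis in the middle of its cap, 47 mm from the centre.
- tubeA_tip (a point): Point on that tube's axis near its cone end, 50 mm from the centre, away from the cap.
- tubeA: The same tube as a body; origin and axes as at its centre point.
- tubeB_mid (a point): Centre of a white specimen tube: body 30 mm diameter, 115 mm long in all, with a 35 mm diameter, 20 mm long screw cap at one end and a short cone at the other, 60 g; it rolls. At the start it lies in the other loaded black cradle, level, axis 45 mm above the table. Its y axis points along the tube towards the cap (x and z turn as it rolls).
- tubeB_cap (a point): Point on that tube's axis in the middle of its cap, 47 mm from the centre.
- tubeB_tip (a point): Point on that tube's axis near its cone end, 50 mm from the centre, away from the cap.
- tubeB: The same tube as a body; origin and axes as at its centre point.
- tubeQ_mid (a point): Centre of a third tube of the same kind, already waiting in the chute against the stop, cap on the correct side.
- tubeQ_cap (a point): Middle of the waiting tube's cap.
- chute_lane: Sloping lane of the steel gravity chute, 260 mm long, 0.24 rad slope. Origin: middle of its low end, at the face of the stop, level with the rail tops. x uphill (roughly away from the robot), y level across towards the cap side, z out of the rails. Rails, tops at z=0: y -45 to -20 and 20 to 30 mm; caps hang free beyond the narrow rail. Slot between 40 mm wide, 25 mm deep, free for fingertips.
- lane_mouth (a point): Middle of the loading mouth, on the rail-top plane, 165 mm up the lane from the stop, under the shut guard. A tube laid here, axis along the lane's y, centre 15 mm above the rails, is free to roll down. Mouth: lane x 110 to 240 mm. Side cheeks: inner faces at y -67 and 67 mm, tops at z 40 mm.
- lane_queue (a point): Middle of the queue, on the rail-top plane, 48 mm up the lane from the stop. Tubes queue about 33 mm apart below lane x 110 mm. Two thin hold-down rods run over the queue at lane y -50 and 50 mm, z 45 mm, from the stop to x 88 mm.
- guard (a joint): Angle of the hinged guard over the loading mouth: 0 shut (parallel to the lane), grows as its bar swings up and away from the stop end, to its end stop at 2.5. No spring; light (150 g) and nearly frictionless: it balances at about 1.81, falls shut below that and falls back against its stop above it.
- guard_bar (a point): Middle of the guard's grab bar: black round bar, 12 mm diameter, 104 mm long across the lane (along the lane's y), carried by two arms at its ends, 150 mm from the hinge; a 45 mm gap separates it from the clear pane, free air below it down to the rails. The guard lies 46 mm above the rails when shut.
- guard_hinge (a point): Middle of the guard's hinge axis, which runs along the lane's y, at the lane's upper end (lane x 255 mm, z 46 mm).
- jar: Bystander: white screw jar, 60 mm wide, 70 mm tall. Origin under its base.
- spray: Bystander: white bottle, 66 mm wide, 170 mm tall. Origin under its base.
- beaker: Bystander: clear beaker, 70 mm wide, 90 mm tall. Origin under its base.
- cradleA: Fixed black cradle holding the first tube: base plate 56 x 80 x 6 mm, two forked end plates 56 mm apart (open between them for fingers), forks 42 mm tall, reaching 22 mm either side of the tube's axis. Origin under the centre.
- cradleB: Fixed black cradle of the same shape holding the second tube. (A third, empty cradle stands farther to the right.)
Things that resemble listed ones, but are neither listed nor needed, are in the scene too. Leave any turquoise look-alike of the part that bears tubeQ_mid alone.

How it is judged:
By the outcome, as a careful person would: the job done as asked, in the order asked, and still so for the second after the job is handed in, with the robot touching nothing.
It also fails if it takes over 72 s, if anything falls off the work surface, if the arm or the gripper's body presses on something with over 40 N, if the wrist force passes 120 N, or if a joint passes its speed limit or range.

## Robot

A 6-joint arm with a two-finger parallel gripper is mounted at the origin on the work surface. World frame = base frame: x ahead of the robot, y to its left, z up, the work surface at z = 0. Lengths are in m, angles in rad, forces in N, time in s.
With the tool pointing down it reaches from about 0.35 to 0.85 m from the base axis. Payload 8.1 kg.
Tool frame: the origin (TCP) lies at the very end of the fingers, on their centre line; the grasp point (between the pads) lies 19 mm behind it; x points along the fingers, y is the direction in which the jaws open and shut, and the axes are right-handed (so a half turn about x gives the same grasp; the last joint's range is limited). The gripper opens to 93 mm and grips with 3 to 60 N. Pads are 15 mm wide; open, the fingers measure 128 mm over their backs; the gripper's body (75 mm by 188 mm) begins 65 mm behind the grasp point.
Start: joints at [-1.347, 0.13, 1.488, -0, 1.523, -0.085], TCP at [0.182, -0.572, 0.219] pointing down, gripper open.
Joint ranges: [-2.96, 2.96], [-0.89, 2.26], [0.02, 2.5], [-1.34, 4.48], [0, 2.73], [-2.66, 2.66]. Speed limits (rad/s): [2.39, 2.39, 2.79, 3.14, 3.14, 3.14].

## Interface

Orientations are given as a rotation vector (axis times angle).
In Python, from plant import * gives the robot as it stands. The module is installed in compiled form; this text tells all that it offers.
- The arm moves only by the tool apply_moves, never from a script. Its argument "series" is a list of rows, each an object with "jaw": the gripper's target within -1 to 1 (shut at 1, half-way at 0, fully open at -1); "linear": the shift along the tool's x, y, z normalised to -1 to 1, where 1 is 0.6 m, a list of three; "roll": the turn about the tool's x normalised to -1 to 1, where 1 is 30 degrees. A call has 1 to 20 rows; each row is the pose to reach, as a shift and turn from the pose measured when the call began, along the tool's axes at that moment; what a row does not reach only later rows make up. A row lasts 1/8 s, in which the tool goes at most 62.5 mm and 10.7 degrees, less where a joint would pass 70% of its speed; a pose out of reach is approached as far as the arm can. A call with a number of a shift or a turn outside -1 to 1 is refused whole. A call with a gripper value outside its range is refused whole. The fingers move at their own pace and stop on an object; "force" is the grip in N (left out, the last holds). Time passes only in rows, so rows that repeat a pose let the fingers close. It gives the time, the measured TCP pose, the force and the opening at its end, in the units of the state.
- read_state(): the state, without advancing time (a new reading comes with each control period).
- read_camera(name): name is "scene" or "top" or "wrist"; returns a dict with "pixels" (420x560x3 uint8, blue, green, red), "intrinsics" (3x3 intrinsics, pixels), "rvec" (rotation vector, rad) and "tvec" (3), from world to camera coordinates, as OpenCV has them; the wrist camera has in their place "tool_from_camera" (4x4, takes a point from camera to tool coordinates, whose origin is the TCP and whose axes are the tool frame's). Camera axes: x right, y down, z forward; pixel columns grow to the right and rows downward; lengths in m; the calibration is good to about 2 mm. A picture is of the moment at which its call begins: read the wrist's pose just before it. There is no depth.
- close_job(): hands the job in, once; it reports no verdict.
The state is a dict: "t": time; "q": joint angles; "dq": joint speeds; "joint_torque": joint torques, N m; "tool_pos": TCP position; "orientation": TCP orientation; "force": force on the tool from outside, world axes, zero at the start; "wrist_torque": the same for the moment, N m; "opening": finger opening in m.
Only numpy, scipy, OpenCV 4.12 (cv2) and the standard library are available. Lean on these libraries where they do the work, as an engineer would, in place of code of your own. Each camera call takes 0.05 s, during which the arm holds its last target. There are 200 camera calls.

## Working session

There is one attempt and no reset: what is moved stays moved. The work goes in short steps, Python scripts to look and compute and a tool call to move; the robot and the scene stay as the last step left them, time stands still between calls to the robot, and variables do not carry over. Pictures are saved under pics/ and viewed, about 8 in all and at most 12, crops included, and the job is handed in when it is done.

Besides the shell and the picture viewer there is one more tool, called by a JSON object that holds its "name" and its "arguments". apply_moves: Moves the arm, as the interface text tells. Its arguments: {"type":"object","properties":{"series":{"type":"array"},"force":{"type":"number"}},"required":["series"]}

```bash
mkdir -p pics
python3 - <<'E'
from plant import *
import cv2
s=read_state();print({k:np.round(v,4).tolist() if k!='t' else v for k,v in s.items()} if 'np' in globals() else s)
for n in("scene","top"):
    c=read_camera(n);cv2.imwrite(f"pics/{n}0.png",c["pixels"]);print(n,c["intrinsics"],c["rvec"],c["tvec"])
c=read_camera("wrist");cv2.imwrite("pics/wrist0.png",c["pixels"]);print(c["intrinsics"],c["tool_from_camera"])
E
```

```text
{'t': 0.0, 'q': array([-1.34738194e+00,  1.31108548e-01,  1.48926159e+00, -4.52700898e-06,
        1.52301357e+00, -8.53549646e-02]), 'dq': array([ 1.38727294e-03,  1.46688657e-03,  8.10961517e-04,  3.38231893e-04,
        6.71088741e-04, -1.46818100e-05]), 'joint_torque': array([-3.89328401e-03, -5.59845793e+01, -4.91772258e+01,  7.63472356e-02,
        3.53763567e-02, -1.00333100e-04]), 'tool_pos': array([ 0.18225176, -0.57105817,  0.2176286 ]), 'orientation': array([ 2.05557672,  0.32177442, -2.05584312]), 'force': array([-0.47095874, -0.22035572, -0.26398315]), 'wrist_torque': array([-0.02144426, -0.003289  , -0.02106519]), 'opening': 0.09296328001828744}
scene [[488.04332958   0.         272.28758841]
 [  0.         488.04332958 215.78436766]
 [  0.           0.           1.        ]] [ 2.29723654  0.80061465 -0.30566559] [-0.40421444 -0.23102976  1.46550413]
top [[439.45363711   0.         280.25895554]
 [  0.         439.45363711 211.87302055]
 [  0.           0.           1.        ]] [ 2.15280212 -2.16144107  0.18151916] [-0.10033559  0.56852834  1.02432246]
[[376.51422459   0.         289.5850705 ]
 [  0.         376.51422459 205.9648562 ]
 [  0.           0.           1.        ]] [[-4.51575604e-04 -2.85622047e-01  9.58342237e-01 -1.65263971e-01]
 [ 9.99999896e-01 -1.85069544e-04  4.16047212e-04  3.19541222e-04]
 [ 5.85277044e-05  9.58342325e-01  2.85622101e-01 -7.96350302e-02]
 [ 0.00000000e+00  0.00000000e+00  0.00000000e+00  1.00000000e+00]]
```

View pics/scene0.png

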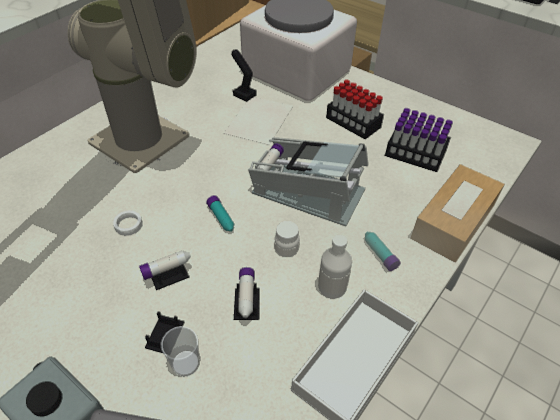

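View pics/top0.png

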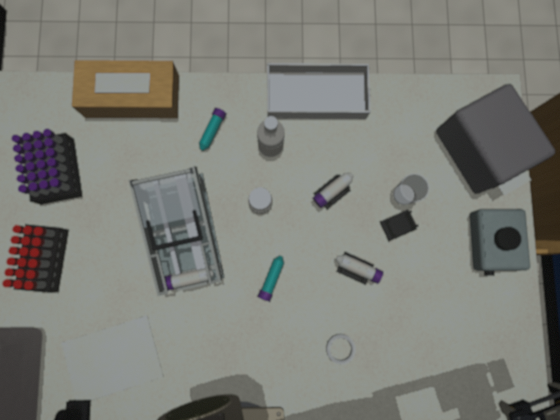

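The scene picture shows the chute (scene px ~(310,180), top px ~(178,230)) with its waiting tube at the low end, purple cap to the left (top px (168,283)). The loaded cradles are at top px (333,190) and (360,267), with the empty cradle at (398,225) and turquoise decoys nearby. Next I'll write helpers and get close-up crops of the chute.

```bash
cat > h.py <<'E'
from plant import *
import cv2, numpy as np
from scipy.spatial.transform import Rotation as R
def cam(n, save=None):
    s=read_state(); c=read_camera(n); K=c["intrinsics"]
    if n=="wrist":
        T=np.eye(4);T[:3,:3]=R.from_rotvec(s["orientation"]).as_matrix();T[:3,3]=s["tool_pos"]
        M=T@c["tool_from_camera"]; Rw=M[:3,:3];o=M[:3,3]
    else:
        Rc=R.from_rotvec(np.ravel(c["rvec"])).as_matrix(); Rw=Rc.T;o=-Rc.T@np.ravel(c["tvec"])
    if save: cv2.imwrite("pics/"+save,c["pixels"])
    return dict(img=c["pixels"],K=K,Rw=Rw,o=o)
def ray(c,p):
    return c["Rw"]@np.linalg.solve(c["K"],[p[0],p[1],1.])
def plane(c,p,z):
    d=ray(c,p); return c["o"]+d*(z-c["o"][2])/d[2]
def tri(c1,p1,c2,p2):
    d1,d2=[d/np.linalg.norm(d) for d in(ray(c1,p1),ray(c2,p2))]
    A=np.c_[d1,-d2]; t=np.linalg.lstsq(A,c2["o"]-c1["o"],rcond=None)[0]
    a,b=c1["o"]+d1*t[0],c2["o"]+d2*t[1]; return (a+b)/2,np.linalg.norm(a-b)
def proj(c,P):
    v=c["K"]@(c["Rw"].T@(np.asarray(P)-c["o"])); return v[:2]/v[2]
def purple(img):
    h=cv2.cvtColor(img,cv2.COLOR_BGR2HSV); m=cv2.inRange(h,(120,70,30),(160,255,255))
    n,_,st,ce=cv2.connectedComponentsWithStats(m); return [(st[i,4],ce[i].round(1)) for i in range(1,n) if st[i,4]>8]
E
python3 - <<'E'
from h import *
t=cam("top");s=cam("scene")
print("cam",t["o"].round(3),s["o"].round(3))
for a,p in purple(t["img"]):
    if p[0]>100: print("top",a,p,plane(t,p,.045).round(4))
print("scene",[(a,p.tolist()) for a,p in purple(s["img"]) if p[0]<320])
for nm,p in dict(tubeUp=(333,190),tubeLo=(360,267),emp=(398,225),jar=(260,200),bar=(172,233)).items(): print(nm,plane(t,p,.045).round(3))
a=cv2.resize(t["img"][160:300,120:230],None,fx=4,fy=4,interpolation=cv2.INTER_CUBIC)
b=cv2.resize(s["img"][125:230,245:380],None,fx=2.6,fy=2.6,interpolation=cv2.INTER_CUBIC)
o=np.zeros((560,440+351,3),np.uint8);o[:,:440]=a;o[:273,440:]=b
cc=cv2.resize(t["img"][165:290,300:425],None,fx=2.2,fy=2.2,interpolation=cv2.INTER_CUBIC);o[280:555,440:715]=cc
cv2.imwrite("pics/crop1.png",o)
E
```

```text
cam [ 0.415 -0.077  1.098] [ 1.031 -0.651  0.936]
top 71 [219.  112.8] [0.8179 0.0489 0.045 ]
top 104 [319.8 199.7] [ 0.5975 -0.1991  0.045 ]
top 80 [377.2 275.9] [ 0.413  -0.3327  0.045 ]
top 61 [168.4 282.2] [0.4012 0.1616 0.045 ]
top 79 [264.5 295.3] [ 0.3694 -0.0643  0.045 ]
scene [(np.int32(68), [278.2, 147.7]), (np.int32(70), [211.7, 199.8]), (np.int32(131), [145.7, 271.2]), (np.int32(105), [246.1, 271.9])]
tubeUp [ 0.621 -0.232  0.045]
tubeLo [ 0.434 -0.292  0.045]
emp [ 0.535 -0.388  0.045]
jar [ 0.597 -0.054  0.045]
bar [0.517 0.157 0.045]
```

View pics/crop1.png

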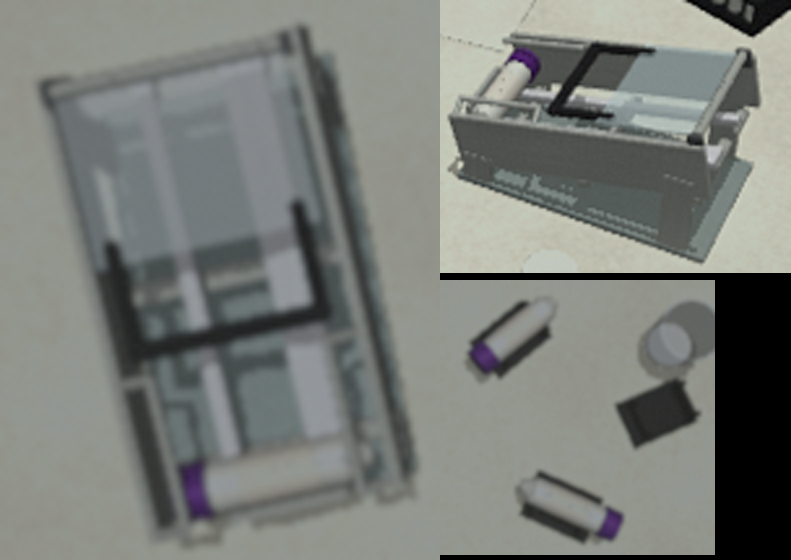

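The crop shows the guard bar from crop px (150,350) to (320,312) in the top view, and from (597,47) to (555,108) in the scene view. Its hinge runs from (50,92) to (300,42), and the waiting cap is on the left. I'll triangulate these next.

Run:
```python
from h import *
t=cam("top");s=cam("scene")
ct=lambda x,y:(120+(x+.5)/4-.5,160+(y+.5)/4-.5); cs=lambda x,y:(245+(x-440)/2.6,125+y/2.6)
P={}
for n,a,b in [("barL",ct(148,350),cs(597,47)),("barR",ct(322,312),cs(553,109)),("hL",ct(50,92),cs(745,55)),("hR",ct(298,42),cs(695,138)),("capQ",(168.4,282.2),(278.2,147.7)),("capUp",(319.8,199.7),(246.1,271.9)),("capLo",(377.2,275.9),(145.7,271.2))]:
    p,e=tri(t,a,s,b);P[n]=p;print(n,p.round(4),round(e,4))
b=(P["barL"]+P["barR"])/2;h=(P["hL"]+P["hR"])/2
print("bar mid",b,"len",np.linalg.norm(P["barL"]-P["barR"]),"hinge",h,"dist",np.linalg.norm(b-h),"slope",np.arcsin((h-b)[2]/np.linalg.norm(h-b)))
for v in(P["barL"]-P["barR"],P["hL"]-P["hR"],h-b): print(np.degrees(np.arctan2(v[1],v[0])))
# tube axes by bright mask in top
hsv=cv2.cvtColor(t["img"],cv2.COLOR_BGR2HSV)
for nm,tip in(("up",(300+(548-440)/2.2,165+(303-280)/2.2)),("lo",(300+(525-440)/2.2,165+(490-280)/2.2))):
    print(nm,"tip",plane(t,tip,.045).round(4))
T=R.from_rotvec(read_state()["orientation"]).as_matrix();print(T.round(3))
```

```text
barL [0.4816 0.1764 0.1162] 0.0071
barR [0.5014 0.08   0.1132] 0.0037
hL [0.6204 0.2262 0.1456] 0.0045
hR [0.648  0.0912 0.1526] 0.0076
capQ [0.4047 0.1588 0.0718] 0.0091
capUp [ 0.5968 -0.1971  0.0541] 0.0026
capLo [ 0.4147 -0.3307  0.0449] 0.0053
bar mid [0.49146909 0.12816084 0.11468531] len 0.09844908179313298 hinge [0.63418226 0.1586992  0.14913524] dist 0.14995478921965508 slope 0.2318058525503036
101.62051640502303
101.55673892133376
12.078238624947835
up tip [ 0.6579 -0.2724  0.045 ]
lo tip [ 0.4501 -0.2414  0.045 ]
[[-0.     0.304 -0.953]
 [ 0.    -0.953 -0.304]
 [-1.    -0.    -0.   ]]
```

Triangulation agrees with the known sizes: the bar is 150 mm from the hinge, slope is 0.23, and the bar is about 98–104 mm long. The lane yaw is about 11.7°. I'll move above the bar, rolling so the jaws line up with the lane.

{"name": "apply_moves", "arguments": {"series": [{"jaw": 0.2,"linear": [-0.02,-0.04,-0.035],"roll": -0.1},{"jaw": 0.2,"linear": [-0.02,-0.12,-0.106],"roll": -0.3},{"jaw": 0.2,"linear": [-0.02,-0.2,-0.176],"roll": -0.5},{"jaw": 0.2,"linear": [-0.02,-0.28,-0.247],"roll": -0.7},{"jaw": 0.2,"linear": [-0.02,-0.36,-0.317],"roll": -0.9},{"jaw": 0.2,"linear": [-0.02,-0.44,-0.388],"roll": -1},{"jaw": 0.2,"linear": [-0.02,-0.52,-0.459],"roll": -1},{"jaw": 0.2,"linear": [-0.02,-0.6,-0.529],"roll": -1},{"jaw": 0.2,"linear": [-0.02,-0.68,-0.6],"roll": -1},{"jaw": 0.2,"linear": [-0.02,-0.76,-0.67],"roll": -1},{"jaw": 0.2,"linear": [-0.02,-0.84,-0.741],"roll": -1},{"jaw": 0.2,"linear": [-0.02,-0.92,-0.811],"roll": -1},{"jaw": 0.2,"linear": [-0.02,-0.957,-0.844],"roll": -1},{"jaw": 0.2,"linear": [-0.02,-0.957,-0.844],"roll": -1},{"jaw": 0.2,"linear": [-0.02,-0.957,-0.844],"roll": -1}], "force": 10}}

```text
t: 2.22
tool_pos: [0.49, 0.1292, 0.2305]
orientation: [1.728, 0.765, -1.729]
force: [0.2, 0.8, -0.0]
opening: 0.0375
```

{"name": "apply_moves", "arguments": {"series": [{"jaw": 0.2,"linear": [0,0,0],"roll": -0.3},{"jaw": 0.2,"linear": [0,0,0],"roll": -0.65},{"jaw": 0.2,"linear": [0,0,0],"roll": -1},{"jaw": 0.2,"linear": [0,0,0],"roll": -1}]}}

```text
t: 2.72
tool_pos: [0.4899, 0.1279, 0.2308]
orientation: [1.367, 1.098, -1.368]
force: [1.0, -0.6, -0.7]
opening: 0.0367
```

{"name": "apply_moves", "arguments": {"series": [{"jaw": 0.2,"linear": [0,0,0],"roll": -0.3},{"jaw": 0.2,"linear": [0,0,0],"roll": -0.6},{"jaw": 0.2,"linear": [0,0,0],"roll": -0.8},{"jaw": 0.2,"linear": [0,0,0],"roll": -0.8}]}}

```text
t: 3.22
tool_pos: [0.4898, 0.1271, 0.2309]
orientation: [1.063, 1.295, -1.064]
force: [-0.0, 0.2, -0.3]
opening: 0.0373
```

```bash
cat >> h.py <<'E'
def st():
    s=read_state();M=R.from_rotvec(s["orientation"]).as_matrix()
    print("t",round(s["t"],2),"tcp",s["tool_pos"].round(4),"head",np.degrees(np.arctan2(M[1,1],M[0,1])).round(2),"q6",s["q"][5].round(3),"F",s["force"].round(1),"open",round(s["opening"],4));return s,M
def to(P,M=None,s=None):
    s,M=st();print("linear to",np.round(P,4),"=",(M.T@(np.asarray(P)-s["tool_pos"])/.6).round(3))
E
python3 - <<'E'
from h import *
st();c=cam("wrist","w1.png")
for n,p in dict(barL=(.4816,.1764,.1162),barR=(.5014,.08,.1132),hinge=(.634,.159,.149)).items():print(n,proj(c,p).round(1))
E
```

```text
t 3.23 tcp [0.4898 0.1271 0.2309] head 11.24 q6 -0.043 F [-0.   0.2 -0.3] open 0.0373
barL [291.6 135.3]
barR [292.2 256.8]
hinge [504.5 209.3]
```

View pics/w1.png

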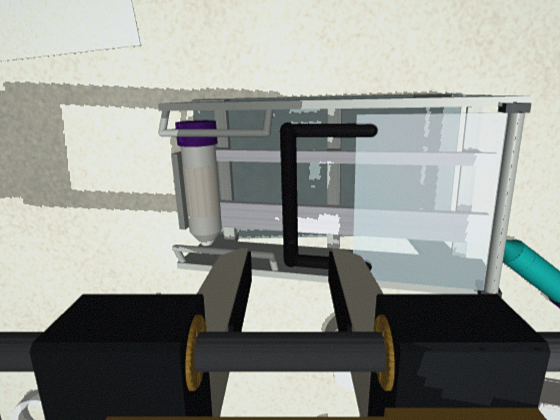

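The wrist view shows the bar running from (289,130) to (290,260) between the fingertips' columns, the hinge tube at about (508,200), and the waiting tube at (198,185) with its cap at the top (+y side).

Run:
```python
from h import *
s,M=st();c=cam("wrist")
g=cv2.cvtColor(c["img"],cv2.COLOR_BGR2GRAY)
m=(g<60).astype(np.uint8);m[:100]=0;m[250:]=0;m[:,:270]=0;m[:,:]*=1
for r in(150,170,190,210,230):
    x=np.where(m[r,270:320])[0]+270;print(r,x.min(),x.max())
ys=np.where(g[100:300,290]<60)[0]+100;print("col290",ys.min(),ys.max())
for z in(.108,.115,.122):
    a,b=plane(c,(289.5,130),z),plane(c,(290,260),z);print(z,a.round(4),b.round(4),np.linalg.norm(a-b).round(4),"mid",((a+b)/2).round(4),"head",np.degrees(np.arctan2(*(a-b)[1::-1])).round(2))
for h in((497,293),(518,103)): print("hinge",plane(c,h,.150).round(4))
print("tipQ/cap",plane(c,(207,243),.072).round(4),plane(c,(197,122),.072).round(4), "tcp px",proj(c,s["tool_pos"]).round(1))
```

```text
t 3.27 tcp [0.4899 0.1273 0.2309] head 11.2 q6 -0.042 F [-0.  -0.   0.1] open 0.0371
150 280 295
170 281 296
190 281 296
210 283 296
230 283 296
col290 123 267
0.108 [0.4796 0.1792 0.108 ] [0.5007 0.0746 0.108 ] 0.1067 mid [0.4901 0.1269 0.108 ] head 101.41
0.115 [0.4794 0.1799 0.115 ] [0.5001 0.0778 0.115 ] 0.1042 mid [0.4898 0.1288 0.115 ] head 101.41
0.122 [0.4793 0.1805 0.122 ] [0.4994 0.0809 0.122 ] 0.1016 mid [0.4894 0.1307 0.122 ] head 101.41
hinge [0.6507 0.0972 0.15  ]
hinge [0.6169 0.2274 0.15  ]
tipQ/cap [0.4252 0.0602 0.072 ] [0.4024 0.1674 0.072 ] tcp px [289.3 265.6]
```

{"name": "apply_moves", "arguments": {"series": [{"jaw": 0.2,"linear": [0.04,-0.005,-0.002],"roll": 0},{"jaw": 0.2,"linear": [0.08,-0.005,-0.002],"roll": 0},{"jaw": 0.2,"linear": [0.12,-0.005,-0.002],"roll": 0},{"jaw": 0.2,"linear": [0.16,-0.005,-0.002],"roll": 0},{"jaw": 0.2,"linear": [0.195,-0.005,-0.002],"roll": 0},{"jaw": 0.2,"linear": [0.222,-0.005,-0.002],"roll": 0},{"jaw": 0.2,"linear": [0.222,-0.005,-0.002],"roll": 0},{"jaw": 1,"linear": [0.222,0,-0.002],"roll": 0},{"jaw": 1,"linear": [0.222,0,-0.002],"roll": 0},{"jaw": 1,"linear": [0.222,0,-0.002],"roll": 0},{"jaw": 1,"linear": [0.222,0,-0.002],"roll": 0},{"jaw": 1,"linear": [0.222,0,-0.002],"roll": 0}], "force": 5}}

```text
t: 4.82
tool_pos: [0.4894, 0.1285, 0.0981]
orientation: [1.063, 1.296, -1.064]
force: [-5.2, -1.2, 6.1]
opening: 0.0119
```

Run:
```python
from h import *
s,M=st()
u=np.array([np.cos(np.radians(11.6)),np.sin(np.radians(11.6)),0])
p0=s["tool_pos"]
for th in np.r_[0:2.41:.15]:
    e=np.pi+.24-th; e0=np.pi+.24
    d=.15*((np.cos(e)-np.cos(e0))*u+(np.sin(e)-np.sin(e0))*np.array([0,0,1]))
    print(round(th,2),(M.T@d/.6).round(3).tolist())
```

```text
t 4.83 tcp [0.4894 0.1285 0.0981] head 11.24 q6 -0.04 F [-5.2 -1.2  6.1] open 0.0119
0.0 [0.0, 0.0, 0.0]
0.15 [-0.037, -0.006, 0.0]
0.3 [-0.074, -0.007, 0.0]
0.45 [-0.112, -0.002, 0.0]
0.6 [-0.147, 0.009, 0.0]
0.75 [-0.181, 0.025, -0.0]
0.9 [-0.213, 0.045, -0.0]
1.05 [-0.241, 0.07, -0.0]
1.2 [-0.264, 0.099, -0.001]
1.35 [-0.283, 0.132, -0.001]
1.5 [-0.298, 0.166, -0.001]
1.65 [-0.306, 0.203, -0.001]
1.8 [-0.31, 0.24, -0.001]
1.95 [-0.307, 0.277, -0.002]
2.1 [-0.299, 0.314, -0.002]
2.25 [-0.286, 0.349, -0.002]
2.4 [-0.267, 0.382, -0.002]
```

The bar is gripped at an 11.9 mm opening. Now I'll swing it along the arc.

{"name": "apply_moves", "arguments": {"series": [{"jaw": 1,"linear": [-0.018,-0.004,0],"roll": 0},{"jaw": 1,"linear": [-0.037,-0.006,0],"roll": 0},{"jaw": 1,"linear": [-0.074,-0.007,0],"roll": 0},{"jaw": 1,"linear": [-0.112,-0.002,0],"roll": 0},{"jaw": 1,"linear": [-0.147,0.009,0],"roll": 0},{"jaw": 1,"linear": [-0.181,0.025,0],"roll": 0},{"jaw": 1,"linear": [-0.213,0.045,0],"roll": 0},{"jaw": 1,"linear": [-0.241,0.07,0],"roll": 0},{"jaw": 1,"linear": [-0.264,0.099,-0.001],"roll": 0},{"jaw": 1,"linear": [-0.283,0.132,-0.001],"roll": 0},{"jaw": 1,"linear": [-0.298,0.166,-0.001],"roll": 0},{"jaw": 1,"linear": [-0.306,0.203,-0.001],"roll": 0},{"jaw": 1,"linear": [-0.31,0.24,-0.001],"roll": 0},{"jaw": 1,"linear": [-0.307,0.277,-0.002],"roll": 0},{"jaw": 1,"linear": [-0.299,0.314,-0.002],"roll": 0},{"jaw": 1,"linear": [-0.286,0.349,-0.002],"roll": 0},{"jaw": 1,"linear": [-0.272,0.372,-0.002],"roll": 0},{"jaw": 1,"linear": [-0.272,0.372,-0.002],"roll": 0}]}}

```text
t: 7.08
tool_pos: [0.7089, 0.1737, 0.2613]
orientation: [1.064, 1.296, -1.063]
force: [-0.2, 1.7, -0.2]
opening: 0.012
```

Run:
```python
from h import *
st();c=cam("scene","s2.png");cv2.imwrite("pics/s2c.png",cv2.resize(c["img"][60:240,220:420],None,fx=3,fy=3,interpolation=cv2.INTER_CUBIC))
```

```text
t 7.08 tcp [0.7089 0.1737 0.2613] head 11.25 q6 -0.026 F [-0.2  1.7 -0.2] open 0.012
```

View pics/s2c.png

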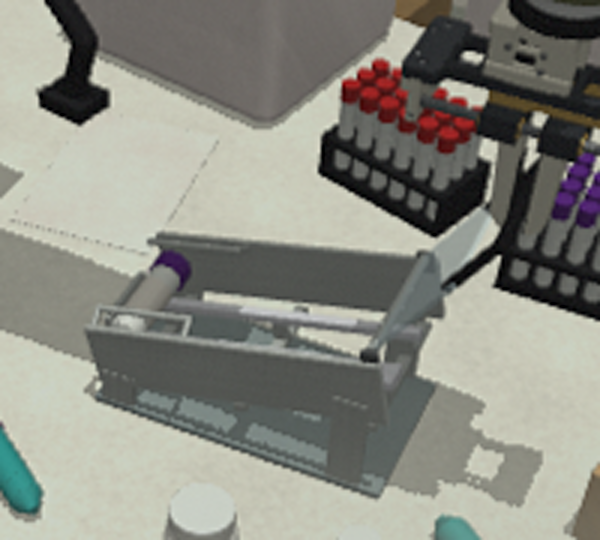

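The guard has swung back to about 2.36 rad and is still held. I'll release it and lift straight up.

{"name": "apply_moves", "arguments": {"series": [{"jaw": 0.4,"linear": [0,0,0],"roll": 0},{"jaw": 0.4,"linear": [0,0,0],"roll": 0},{"jaw": 0.4,"linear": [0,0,0],"roll": 0},{"jaw": 0.3,"linear": [-0.02,0,0],"roll": 0},{"jaw": 0.3,"linear": [-0.05,0,0],"roll": 0},{"jaw": 0.3,"linear": [-0.09,0,0],"roll": 0},{"jaw": 0.3,"linear": [-0.13,0,0],"roll": 0},{"jaw": 0.2,"linear": [-0.13,-0.04,0.04],"roll": 0}]}}

```text
t: 8.12
tool_pos: [0.6909, 0.1468, 0.3436]
orientation: [1.065, 1.293, -1.057]
force: [0.9, 0.0, 1.2]
opening: 0.0362
```

Run:
```python
from h import *
to((.52,-.16,.25))
```

```text
t 8.12 tcp [0.6909 0.1468 0.3436] head 11.38 q6 -0.062 F [0.9 0.  1.2] open 0.0362
linear to [ 0.52 -0.16  0.25] = [ 0.154 -0.381  0.445]
```

{"name": "apply_moves", "arguments": {"series": [{"jaw": 0,"linear": [0.0,-0.01,0.03],"roll": -0.05},{"jaw": 0,"linear": [0.01,-0.04,0.1],"roll": -0.2},{"jaw": 0,"linear": [0.03,-0.07,0.18],"roll": -0.35},{"jaw": 0,"linear": [0.06,-0.1,0.26],"roll": -0.5},{"jaw": 0,"linear": [0.09,-0.13,0.34],"roll": -0.65},{"jaw": 0,"linear": [0.12,-0.16,0.42],"roll": -0.8},{"jaw": 0,"linear": [0.15,-0.19,0.5],"roll": -0.94},{"jaw": 0,"linear": [0.17,-0.22,0.57],"roll": -0.94},{"jaw": 0,"linear": [0.173,-0.23,0.603],"roll": -0.94},{"jaw": 0,"linear": [0.173,-0.23,0.603],"roll": -0.94},{"jaw": 0,"linear": [0.173,-0.23,0.603],"roll": -0.94}]}}

```text
t: 9.5
tool_pos: [0.6286, -0.2337, 0.2403]
orientation: [0.689, 1.454, -0.682]
force: [0.4, -0.6, -0.7]
opening: 0.0468
```

Run:
```python
from h import *
s,M=st();c=cam("wrist");t=cam("top")
o=np.zeros((420,800,3),np.uint8);o[:,:560]=c["img"];b=cv2.resize(t["img"][120:310,110:230],None,fx=2,fy=2);o[:380,560:]=b
cv2.imwrite("pics/w2.png",o);print(purple(c["img"]),"tcp",proj(c,s["tool_pos"]).round(1))
```

```text
t 9.5 tcp [ 0.6286 -0.2337  0.2403] head 39.65 q6 -1.127 F [ 0.4 -0.6 -0.7] open 0.0468
[(np.int32(864), array([ 37.1, 115.6])), (np.int32(822), array([286.6, 129. ]))] tcp [289.7 265.6]
```

View pics/w2.png

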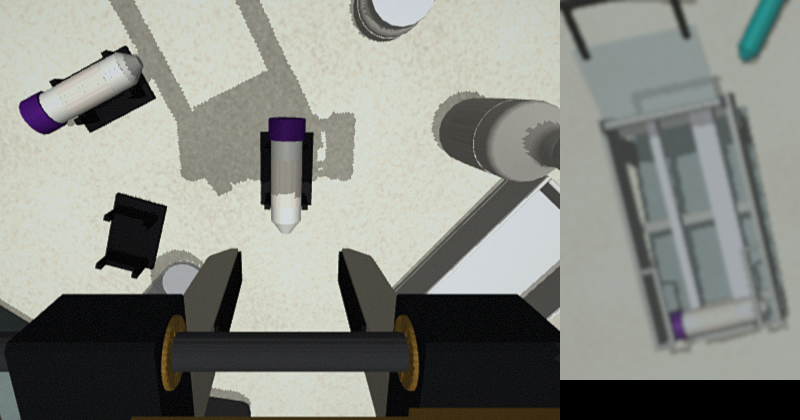

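The guard stays open: the top crop shows its bar beyond the hinge at about (625,30). The wrist view has this tube at (287,117)–(286.5,233), the other tube with its cap at (37,115) and tip at (140,62), and the empty cradle at about (132,234).

Run:
```python
from h import *
s,M=st();c=cam("wrist")
a,b=plane(c,(287.2,117),.045),plane(c,(286.3,233.5),.045);d=a-b
print("capend",a.round(4),"tip",b.round(4),"L",np.linalg.norm(d).round(4),"head",np.degrees(np.arctan2(d[1],d[0])).round(1),"mid",((a+b)/2).round(4))
print("base edges",plane(c,(262,208),.006),plane(c,(311,208),.006))
m=(a+b)/2
a,b=plane(c,(21.5,120),.045),plane(c,(140.5,62),.045);d=a-b
print("LO capend",a.round(4),"tip",b.round(4),"L",np.linalg.norm(d).round(4),"head",np.degrees(np.arctan2(d[1],d[0])).round(1),"mid",((a+b)/2).round(4))
for p in((118,194),(166,207),(152,272),(97,265)):print("fork",plane(c,p,.042).round(4))
to((m[0],m[1],.029))
```

```text
t 9.6 tcp [ 0.6284 -0.2334  0.24  ] head 39.69 q6 -1.127 F [-0.   0.7 -0.1] open 0.0469
capend [ 0.5905 -0.1897  0.045 ] tip [ 0.6637 -0.2797  0.045 ] L 0.116 head 129.1 mid [ 0.6271 -0.2347  0.045 ]
base edges [ 0.63309359 -0.2851436   0.006     ] [ 0.67493706 -0.25052296  0.006     ]
LO capend [ 0.4018 -0.3497  0.045 ] tip [ 0.459  -0.2365  0.045 ] L 0.1269 head -116.8 mid [ 0.4304 -0.2931  0.045 ]
fork [ 0.5086 -0.3549  0.042 ]
fork [ 0.553  -0.3357  0.042 ]
fork [ 0.5824 -0.405   0.042 ]
fork [ 0.5332 -0.435   0.042 ]
t 9.65 tcp [ 0.6283 -0.2334  0.2397] head 39.69 q6 -1.127 F [-0.1 -0.1  0. ] open 0.0465
linear to [ 0.6271 -0.2347  0.029 ] = [ 0.351 -0.005 -0.001]
```

{"name": "apply_moves", "arguments": {"series": [{"jaw": 0,"linear": [0.05,-0.004,-0.001],"roll": 0},{"jaw": 0,"linear": [0.13,-0.004,-0.001],"roll": 0},{"jaw": 0,"linear": [0.21,-0.004,-0.001],"roll": 0},{"jaw": 0,"linear": [0.27,-0.004,-0.001],"roll": 0.01},{"jaw": 0,"linear": [0.31,-0.004,-0.001],"roll": 0.02},{"jaw": 0,"linear": [0.335,-0.004,-0.001],"roll": 0.02},{"jaw": 0,"linear": [0.351,-0.004,-0.001],"roll": 0.02},{"jaw": 0,"linear": [0.351,-0.004,-0.001],"roll": 0.02},{"jaw": 1,"linear": [0.351,-0.004,-0.001],"roll": 0.02},{"jaw": 1,"linear": [0.351,-0.004,-0.001],"roll": 0.02},{"jaw": 1,"linear": [0.351,-0.004,-0.001],"roll": 0.02},{"jaw": 1,"linear": [0.351,-0.004,-0.001],"roll": 0.02}], "force": 12}}

```text
t: 11.15
tool_pos: [0.6281, -0.2347, 0.0302]
orientation: [0.696, 1.45, -0.69]
force: [-0.7, -0.2, 4.9]
opening: 0.0299
```

Tube gripped at 29.9 mm. I'll lift it and carry it above the chute mouth.

{"name": "apply_moves", "arguments": {"series": [{"jaw": 1,"linear": [-0.03,0,0],"roll": 0},{"jaw": 1,"linear": [-0.09,0,0],"roll": 0},{"jaw": 1,"linear": [-0.16,0,0],"roll": 0},{"jaw": 1,"linear": [-0.24,0,0],"roll": 0},{"jaw": 1,"linear": [-0.3,0.01,-0.02],"roll": 0.05},{"jaw": 1,"linear": [-0.32,0.034,-0.08],"roll": 0.15},{"jaw": 1,"linear": [-0.32,0.07,-0.16],"roll": 0.3},{"jaw": 1,"linear": [-0.32,0.105,-0.24],"roll": 0.45},{"jaw": 1,"linear": [-0.32,0.14,-0.32],"roll": 0.6},{"jaw": 1,"linear": [-0.32,0.175,-0.4],"roll": 0.75},{"jaw": 1,"linear": [-0.32,0.21,-0.48],"roll": 0.88},{"jaw": 1,"linear": [-0.32,0.24,-0.55],"roll": 0.917},{"jaw": 1,"linear": [-0.32,0.257,-0.588],"roll": 0.917},{"jaw": 1,"linear": [-0.32,0.257,-0.588],"roll": 0.917},{"jaw": 1,"linear": [-0.32,0.257,-0.588],"roll": 0.917}]}}

```text
t: 13.02
tool_pos: [0.524, 0.1358, 0.2221]
orientation: [1.062, 1.291, -1.053]
force: [-0.1, -0.2, -0.3]
opening: 0.0292
```

Run:
```python
from h import *
to((.5254,.1361,.085))
c=cam("wrist","w3.png")
```

```text
t 13.03 tcp [0.524  0.1358 0.2221] head 11.59 q6 -0.042 F [-0.1 -0.2 -0.3] open 0.0292
linear to [0.5254 0.1361 0.085 ] = [ 0.229  0.    -0.   ]
```

View pics/w3.png

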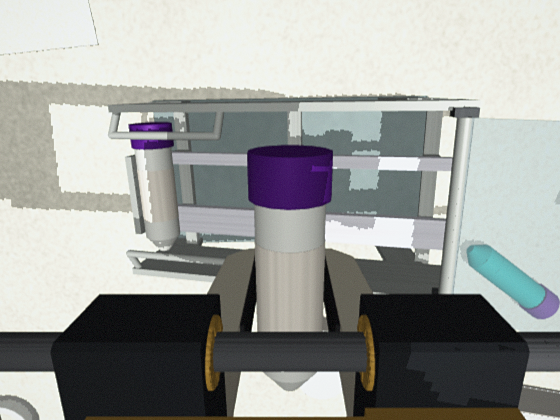

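The wrist view shows the tube held level with its cap toward the cap side (290,180), above the open mouth. I'll lower it in stages.

{"name": "apply_moves", "arguments": {"series": [{"jaw": 1,"linear": [0.03,0,0],"roll": 0},{"jaw": 1,"linear": [0.08,0,0],"roll": 0},{"jaw": 1,"linear": [0.13,0,0],"roll": 0},{"jaw": 1,"linear": [0.18,0,0],"roll": 0},{"jaw": 1,"linear": [0.21,0,0],"roll": 0},{"jaw": 1,"linear": [0.225,0,0],"roll": 0},{"jaw": 1,"linear": [0.23,0,0],"roll": 0},{"jaw": 1,"linear": [0.23,0,0],"roll": 0}]}}

```text
t: 14.08
tool_pos: [0.5258, 0.1355, 0.0847]
orientation: [1.064, 1.29, -1.053]
force: [0.2, 0.0, -0.9]
opening: 0.0296
```

{"name": "apply_moves", "arguments": {"series": [{"jaw": 1,"linear": [0.003,0,0],"roll": 0},{"jaw": 1,"linear": [0.006,0,0],"roll": 0},{"jaw": 1,"linear": [0.009,0,0],"roll": 0}]}}

```text
t: 14.45
tool_pos: [0.5261, 0.1356, 0.0795]
orientation: [1.064, 1.29, -1.053]
force: [0.5, 0.4, -1.5]
opening: 0.0296
```

{"name": "apply_moves", "arguments": {"series": [{"jaw": 1,"linear": [0.002,0,0],"roll": 0},{"jaw": 1,"linear": [0.004,0,0],"roll": 0}]}}

```text
t: 14.7
tool_pos: [0.5261, 0.1356, 0.077]
orientation: [1.064, 1.29, -1.053]
force: [-3.0, -0.5, 7.6]
opening: 0.0296
```

Contact came at the predicted height, with 7.6 N upward on the tool. I'll ease off, open gently and lift.

{"name": "apply_moves", "arguments": {"series": [{"jaw": 1,"linear": [-0.001,0,0],"roll": 0},{"jaw": 0.25,"linear": [-0.001,0,0],"roll": 0},{"jaw": 0.15,"linear": [-0.001,0,0],"roll": 0},{"jaw": 0.1,"linear": [-0.001,0,0],"roll": 0},{"jaw": 0.1,"linear": [-0.001,0,0],"roll": 0},{"jaw": 0.1,"linear": [-0.015,0,0],"roll": 0},{"jaw": 0.1,"linear": [-0.03,0,0],"roll": 0},{"jaw": 0.1,"linear": [-0.05,0,0],"roll": 0},{"jaw": 0.1,"linear": [-0.08,0,0],"roll": 0},{"jaw": 0.1,"linear": [-0.14,0,0],"roll": 0},{"jaw": 0.1,"linear": [-0.22,0,0],"roll": 0},{"jaw": 0.1,"linear": [-0.23,0,0],"roll": 0}]}}

```text
t: 16.2
tool_pos: [0.5273, 0.136, 0.2211]
orientation: [1.068, 1.284, -1.046]
force: [0.4, 0.4, -0.2]
opening: 0.0415
```

Run:
```python
from h import *
s,M=st();c=cam("wrist","w4.png");t=cam("top")
print([(a,p.tolist()) for a,p in purple(c["img"])],[(a,p.tolist()) for a,p in purple(t["img"]) if 100<p[0]<400])
print("drive tgt lin",(M.T@(np.array([.432,-.292,.24])-s["tool_pos"])/.6).round(3))
```

```text
t 16.2 tcp [0.5273 0.136  0.2211] head 11.55 q6 -0.042 F [ 0.4  0.4 -0.2] open 0.0415
[(np.int32(733), [164.3, 126.4]), (np.int32(775), [164.7, 144.1]), (np.int32(364), [541.5, 305.2])] [(np.int32(69), [218.9, 112.6]), (np.int32(122), [166.8, 276.0]), (np.int32(80), [377.2, 275.9]), (np.int32(79), [264.5, 295.3])]
drive tgt lin [-0.036 -0.298  0.667]
```

View pics/w4.png

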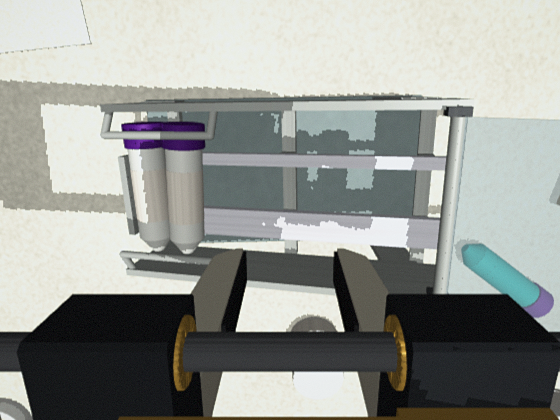

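The first tube is queued behind the waiting tube: caps at (164,126) and (164,144) in the image, side by side and parallel. On to the second tube.

{"name": "apply_moves", "arguments": {"series": [{"jaw": 0.1,"linear": [-0.01,-0.015,0.03],"roll": 0.05},{"jaw": 0.1,"linear": [-0.02,-0.05,0.11],"roll": 0.2},{"jaw": 0.1,"linear": [-0.036,-0.085,0.19],"roll": 0.35},{"jaw": 0.1,"linear": [-0.036,-0.12,0.27],"roll": 0.5},{"jaw": 0.1,"linear": [-0.036,-0.155,0.35],"roll": 0.65},{"jaw": 0.1,"linear": [-0.036,-0.19,0.43],"roll": 0.8},{"jaw": 0,"linear": [-0.036,-0.23,0.51],"roll": 0.95},{"jaw": 0,"linear": [-0.036,-0.265,0.59],"roll": 1},{"jaw": 0,"linear": [-0.036,-0.29,0.65],"roll": 1},{"jaw": 0,"linear": [-0.036,-0.298,0.667],"roll": 1},{"jaw": 0,"linear": [-0.036,-0.298,0.667],"roll": 1},{"jaw": 0,"linear": [-0.036,-0.298,0.667],"roll": 1}]}}

```text
t: 17.8
tool_pos: [0.4303, -0.2911, 0.2368]
orientation: [1.451, 1.033, -1.43]
force: [0.2, -0.1, -1.2]
opening: 0.046
```

Run:
```python
from h import *
s,M=st();print("tool x",M[:,0].round(3));c=cam("wrist","w5.png");print([(a,p.tolist()) for a,p in purple(c["img"])])
print("empty cradle px",proj(c,(.544,-.383,.042)))
```

```text
t 17.8 tcp [ 0.4303 -0.2911  0.2368] head -18.42 q6 -0.379 F [ 0.2 -0.1 -1.2] open 0.046
tool x [ 0.013  0.002 -1.   ]
[(np.int32(651), [284.2, 225.9])]
empty cradle px [421.35827355 228.4884261 ]
```

View pics/w5.png

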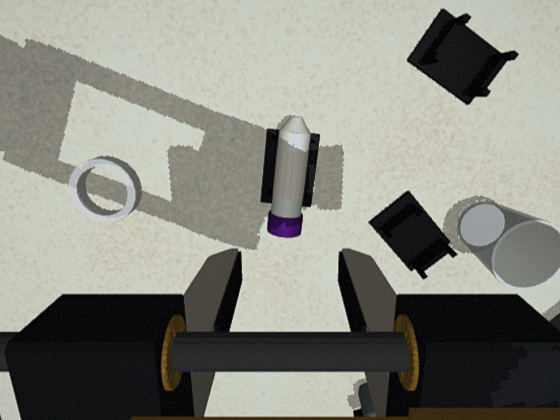

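The second tube's tip is at (294,117) and its cap end at (284,238). The wrist joint can't turn this tube directly to the cap side. I'll regrasp it half a turn in the now-empty first cradle at (463,57), whose pose is already proven.

Run:
```python
from h import *
s,M=st();c=cam("wrist")
a,b=plane(c,(284.3,237),.045),plane(c,(294.5,116.5),.045);d=a-b
print("capend",a.round(4),"tip",b.round(4),"L",np.linalg.norm(d).round(4),"head",np.degrees(np.arctan2(d[1],d[0])).round(1),"mid",((a+b)/2).round(4))
m=(a+b)/2
b=[plane(c,p,.006) for p in((265,128),(320,134),(262,202),(311,208))];print(np.array(b).round(4))
to((m[0],m[1],.030))
```

```text
t 17.85 tcp [ 0.4305 -0.291   0.237 ] head -18.39 q6 -0.38 F [-0.4  0.6 -0. ] open 0.0465
capend [ 0.4093 -0.346   0.045 ] tip [ 0.4562 -0.2362  0.045 ] L 0.1194 head -113.1 mid [ 0.4328 -0.2911  0.045 ]
[[ 0.4239 -0.2397  0.006 ]
 [ 0.4762 -0.2636  0.006 ]
 [ 0.3944 -0.3137  0.006 ]
 [ 0.4431 -0.3373  0.006 ]]
t 17.9 tcp [ 0.4306 -0.291   0.2371] head -18.37 q6 -0.38 F [-0.4  0.2 -0.5] open 0.0465
linear to [ 0.4328 -0.2911  0.03  ] = [ 0.345 -0.001  0.001]
```

{"name": "apply_moves", "arguments": {"series": [{"jaw": 0,"linear": [0.05,-0.001,-0.002],"roll": 0.08},{"jaw": 0,"linear": [0.13,-0.001,-0.002],"roll": 0.157},{"jaw": 0,"linear": [0.21,-0.001,-0.002],"roll": 0.157},{"jaw": 0,"linear": [0.27,-0.001,-0.002],"roll": 0.157},{"jaw": 0,"linear": [0.31,-0.001,-0.002],"roll": 0.157},{"jaw": 0,"linear": [0.332,-0.001,-0.002],"roll": 0.157},{"jaw": 0,"linear": [0.345,-0.001,-0.002],"roll": 0.157},{"jaw": 0,"linear": [0.345,-0.001,-0.002],"roll": 0.157},{"jaw": 1,"linear": [0.345,-0.001,-0.002],"roll": 0.157},{"jaw": 1,"linear": [0.345,-0.001,-0.002],"roll": 0.157},{"jaw": 1,"linear": [0.345,-0.001,-0.002],"roll": 0.157},{"jaw": 1,"linear": [0.345,-0.001,-0.002],"roll": 0.157}], "force": 12}}

```text
t: 19.4
tool_pos: [0.4337, -0.2899, 0.0308]
orientation: [1.508, 0.983, -1.486]
force: [-0.6, -0.1, 5.1]
opening: 0.0296
```

Run:
```python
from h import *
s,M=st();print(M[:,0].round(3));to((.628,-.2347,.15))
```

```text
t 19.4 tcp [ 0.4337 -0.2899  0.0308] head -23.08 q6 -0.296 F [-0.6 -0.1  5.1] open 0.0296
[ 0.015  0.    -1.   ]
t 19.4 tcp [ 0.4337 -0.2899  0.0308] head -23.08 q6 -0.296 F [-0.6 -0.1  5.1] open 0.0296
linear to [ 0.628  -0.2347  0.15  ] = [-0.194  0.264 -0.213]
```

{"name": "apply_moves", "arguments": {"series": [{"jaw": 1,"linear": [-0.03,0,0],"roll": 0},{"jaw": 1,"linear": [-0.09,0,0],"roll": 0},{"jaw": 1,"linear": [-0.15,0.01,-0.01],"roll": -0.05},{"jaw": 1,"linear": [-0.19,0.05,-0.04],"roll": -0.2},{"jaw": 1,"linear": [-0.194,0.1,-0.08],"roll": -0.4},{"jaw": 1,"linear": [-0.194,0.15,-0.12],"roll": -0.6},{"jaw": 1,"linear": [-0.194,0.2,-0.16],"roll": -0.8},{"jaw": 1,"linear": [-0.194,0.25,-0.2],"roll": -0.95},{"jaw": 1,"linear": [-0.194,0.264,-0.213],"roll": -1},{"jaw": 1,"linear": [-0.194,0.264,-0.213],"roll": -1}]}}

```text
t: 20.65
tool_pos: [0.6277, -0.2342, 0.1504]
orientation: [1.126, 1.253, -1.11]
force: [-0.1, -0.1, -1.1]
opening: 0.0294
```

{"name": "apply_moves", "arguments": {"series": [{"jaw": 1,"linear": [0,0,0],"roll": -0.2},{"jaw": 1,"linear": [0,0,0],"roll": -0.5},{"jaw": 1,"linear": [0,0,0],"roll": -0.8},{"jaw": 1,"linear": [0,0,0],"roll": -1},{"jaw": 1,"linear": [0,0,0],"roll": -1}]}}

```text
t: 21.28
tool_pos: [0.6266, -0.235, 0.1507]
orientation: [0.729, 1.434, -0.719]
force: [0.6, 0.4, -0.8]
opening: 0.0293
```

Run:
```python
from h import *
s,M=st();print(M[:,0].round(3));to((.6281,-.2347,.0308))
c=cam("wrist","w6.png")
```

```text
t 21.27 tcp [ 0.6266 -0.235   0.1507] head 36.77 q6 -1.081 F [ 0.6  0.4 -0.8] open 0.0293
[ 0.014  0.    -1.   ]
t 21.27 tcp [ 0.6266 -0.235   0.1507] head 36.77 q6 -1.081 F [ 0.6  0.4 -0.8] open 0.0293
linear to [ 0.6281 -0.2347  0.0308] = [ 0.2  0.  -0. ]
```

{"name": "apply_moves", "arguments": {"series": [{"jaw": 1,"linear": [0.03,0,0],"roll": -0.078},{"jaw": 1,"linear": [0.08,0,0],"roll": -0.078},{"jaw": 1,"linear": [0.13,0,0],"roll": -0.078},{"jaw": 1,"linear": [0.165,0,0],"roll": -0.078},{"jaw": 1,"linear": [0.185,0,0],"roll": -0.078},{"jaw": 1,"linear": [0.192,0,0],"roll": -0.078},{"jaw": 1,"linear": [0.192,0,0],"roll": -0.078}]}}

```text
t: 22.2
tool_pos: [0.6288, -0.2351, 0.0362]
orientation: [0.698, 1.443, -0.688]
force: [0.5, 0.7, -0.9]
opening: 0.0296
```

{"name": "apply_moves", "arguments": {"series": [{"jaw": 1,"linear": [0.003,0,0],"roll": 0},{"jaw": 1,"linear": [0.006,0,0],"roll": 0},{"jaw": 1,"linear": [0.007,0,0],"roll": 0}]}}

```text
t: 22.58
tool_pos: [0.629, -0.2353, 0.0323]
orientation: [0.698, 1.443, -0.689]
force: [-1.1, -1.0, 0.3]
opening: 0.0298
```

{"name": "apply_moves", "arguments": {"series": [{"jaw": 1,"linear": [0.0015,0,0],"roll": 0},{"jaw": 1,"linear": [0.0025,0,0],"roll": 0},{"jaw": 1,"linear": [0.0025,0,0],"roll": 0}]}}

```text
t: 22.95
tool_pos: [0.6289, -0.2355, 0.031]
orientation: [0.698, 1.443, -0.689]
force: [-2.1, -1.9, 1.5]
opening: 0.0298
```

{"name": "apply_moves", "arguments": {"series": [{"jaw": 0,"linear": [0,0,0],"roll": 0},{"jaw": 0,"linear": [0,0,0],"roll": 0},{"jaw": 0,"linear": [0,0,0],"roll": 0},{"jaw": 0,"linear": [-0.03,0,0],"roll": 0},{"jaw": 0,"linear": [-0.09,0,0],"roll": 0},{"jaw": 0,"linear": [-0.16,0,0],"roll": 0},{"jaw": 0,"linear": [-0.24,0,0],"roll": 0.2},{"jaw": 0,"linear": [-0.3,0,0],"roll": 0.45},{"jaw": 0,"linear": [-0.32,0,0],"roll": 0.7},{"jaw": 0,"linear": [-0.32,0,0],"roll": 1},{"jaw": 0,"linear": [-0.32,0,0],"roll": 1}]}}

```text
t: 24.32
tool_pos: [0.6263, -0.2354, 0.2247]
orientation: [1.097, 1.266, -1.082]
force: [-0.6, 0.1, 0.1]
opening: 0.0464
```

Run:
```python
from h import *
s,M=st();print(M[:,0].round(3),s["q"].round(3));t=cam("top");sc=cam("scene")
print([(a,p.tolist()) for a,p in purple(t["img"]) if 100<p[0]<400],[(a,p.tolist()) for a,p in purple(sc["img"]) if p[0]<380 and p[1]<350])
```

```text
t 24.32 tcp [ 0.6263 -0.2354  0.2247] head 9.07 q6 -0.598 F [-0.6  0.1  0.1] open 0.0464
[ 0.017 -0.002 -1.   ] [-0.439  0.298  1.285  0.005  1.542 -0.598]
[(np.int32(68), [218.9, 112.6]), (np.int32(133), [166.6, 274.8])] [(np.int32(127), [284.4, 148.2]), (np.int32(243), [245.1, 311.9])]
```

{"name": "apply_moves", "arguments": {"series": [{"jaw": 0,"linear": [0,0,0],"roll": 0.35},{"jaw": 0,"linear": [0,0,0],"roll": 0.7},{"jaw": 0,"linear": [0,0,0],"roll": 1},{"jaw": 0,"linear": [0,0,0],"roll": 1}]}}

```text
t: 24.92
tool_pos: [0.6259, -0.2352, 0.2234]
orientation: [1.477, 1.007, -1.456]
force: [0.1, 0.3, 0.4]
opening: 0.0463
```

{"name": "apply_moves", "arguments": {"series": [{"jaw": 0,"linear": [0,0,0],"roll": 0.35},{"jaw": 0,"linear": [0,0,0],"roll": 0.7},{"jaw": 0,"linear": [0,0,0],"roll": 1},{"jaw": 0,"linear": [0,0,0],"roll": 1}]}}

```text
t: 25.42
tool_pos: [0.6258, -0.2352, 0.2233]
orientation: [1.831, 0.651, -1.805]
force: [0.8, 1.0, -0.2]
opening: 0.0463
```

{"name": "apply_moves", "arguments": {"series": [{"jaw": 0,"linear": [0,0,0],"roll": 0.35},{"jaw": 0,"linear": [0,0,0],"roll": 0.7},{"jaw": 0,"linear": [0,0,0],"roll": 1},{"jaw": 0,"linear": [0,0,0],"roll": 1}]}}

```text
t: 25.92
tool_pos: [0.6257, -0.2352, 0.2233]
orientation: [2.143, 0.186, -2.113]
force: [-0.3, 0.9, 0.0]
opening: 0.0463
```

{"name": "apply_moves", "arguments": {"series": [{"jaw": 0,"linear": [0,0,0],"roll": 0.35},{"jaw": 0,"linear": [0,0,0],"roll": 0.7},{"jaw": 0,"linear": [0,0,0],"roll": 1},{"jaw": 0,"linear": [0,0,0],"roll": 1}]}}

```text
t: 26.42
tool_pos: [0.6257, -0.2352, 0.2233]
orientation: [-2.051, 0.348, 2.022]
force: [-0.2, 1.2, -0.3]
opening: 0.0465
```

{"name": "apply_moves", "arguments": {"series": [{"jaw": 0,"linear": [0,0,0],"roll": 0.35},{"jaw": 0,"linear": [0,0,0],"roll": 0.7},{"jaw": 0,"linear": [0,0,0],"roll": 1},{"jaw": 0,"linear": [0,0,0],"roll": 1}]}}

```text
t: 26.92
tool_pos: [0.6257, -0.2351, 0.2233]
orientation: [-1.724, 0.776, 1.699]
force: [0.1, -1.1, -0.2]
opening: 0.0462
```

Run:
```python
from h import *
s,M=st();print(M[:,0].round(3));c=cam("wrist","w7.png");print([(a,p.tolist()) for a,p in purple(c["img"])])
to((.6285,-.235,.0305))
```

```text
t 26.93 tcp [ 0.6257 -0.2351  0.2233] head -139.03 q6 1.987 F [ 0.1 -1.1 -0.2] open 0.0462
[ 0.014 -0.001 -1.   ]
[(np.int32(908), [292.3, 134.0]), (np.int32(43), [368.8, 412.3])]
t 26.98 tcp [ 0.6257 -0.2351  0.2233] head -138.97 q6 1.986 F [ 0.3  0.5 -1.2] open 0.0464
linear to [ 0.6285 -0.235   0.0305] = [ 0.321 -0.     0.   ]
```

View pics/w7.png

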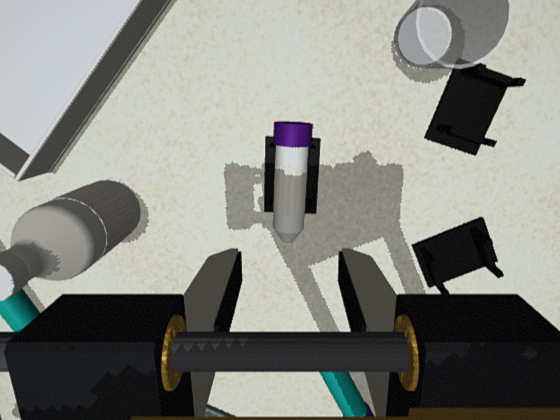

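The tube is seated in the cradle with its cap at (293,133), now on the side I need. I'll regrasp at the same point.

{"name": "apply_moves", "arguments": {"series": [{"jaw": 0,"linear": [0.04,0,0],"roll": 0.064},{"jaw": 0,"linear": [0.12,0,0],"roll": 0.064},{"jaw": 0,"linear": [0.2,0,0],"roll": 0.064},{"jaw": 0,"linear": [0.26,0,0],"roll": 0.064},{"jaw": 0,"linear": [0.295,0,0],"roll": 0.064},{"jaw": 0,"linear": [0.312,0,0],"roll": 0.064},{"jaw": 0,"linear": [0.321,0,0],"roll": 0.064},{"jaw": 0,"linear": [0.321,0,0],"roll": 0.064},{"jaw": 1,"linear": [0.321,0,0],"roll": 0.064},{"jaw": 1,"linear": [0.321,0,0],"roll": 0.064},{"jaw": 1,"linear": [0.321,0,0],"roll": 0.064},{"jaw": 1,"linear": [0.321,0,0],"roll": 0.064}]}}

```text
t: 28.48
tool_pos: [0.629, -0.2356, 0.0316]
orientation: [-1.704, 0.799, 1.676]
force: [-1.0, -0.0, 4.1]
opening: 0.0295
```

Run:
```python
from h import *
to((.5254,.1361,.225))
```

```text
t 28.48 tcp [ 0.629  -0.2356  0.0316] head -140.88 q6 2.019 F [-1.  -0.   4.1] open 0.0295
linear to [0.5254 0.1361 0.225 ] = [-0.326 -0.26   0.586]
```

{"name": "apply_moves", "arguments": {"series": [{"jaw": 1,"linear": [-0.03,0,0],"roll": 0},{"jaw": 1,"linear": [-0.09,0,0],"roll": 0},{"jaw": 1,"linear": [-0.16,0,0],"roll": -0.1},{"jaw": 1,"linear": [-0.24,0,0],"roll": -0.35},{"jaw": 1,"linear": [-0.31,0,0],"roll": -0.65},{"jaw": 1,"linear": [-0.326,0,0],"roll": -1},{"jaw": 1,"linear": [-0.326,0,0],"roll": -1}]}}

```text
t: 29.35
tool_pos: [0.6266, -0.2356, 0.2296]
orientation: [-2.041, 0.373, 2.002]
force: [0.5, 0.8, -0.9]
opening: 0.0297
```

{"name": "apply_moves", "arguments": {"series": [{"jaw": 1,"linear": [0,0,0],"roll": -0.35},{"jaw": 1,"linear": [0,0,0],"roll": -0.7},{"jaw": 1,"linear": [0,0,0],"roll": -1},{"jaw": 1,"linear": [0,0,0],"roll": -1}]}}

```text
t: 29.85
tool_pos: [0.626, -0.2352, 0.2283]
orientation: [2.158, 0.161, -2.123]
force: [0.2, -0.3, -1.1]
opening: 0.0299
```

{"name": "apply_moves", "arguments": {"series": [{"jaw": 1,"linear": [0,0,0],"roll": -0.35},{"jaw": 1,"linear": [0,0,0],"roll": -0.7},{"jaw": 1,"linear": [0,0,0],"roll": -1},{"jaw": 1,"linear": [0,0,0],"roll": -1}]}}

```text
t: 30.35
tool_pos: [0.6256, -0.2351, 0.2276]
orientation: [1.846, 0.633, -1.819]
force: [-0.9, 0.4, -0.9]
opening: 0.0297
```

{"name": "apply_moves", "arguments": {"series": [{"jaw": 1,"linear": [0,0,0],"roll": -0.35},{"jaw": 1,"linear": [0,0,0],"roll": -0.7},{"jaw": 1,"linear": [0,0,0],"roll": -1},{"jaw": 1,"linear": [0,0,0],"roll": -1}]}}

```text
t: 30.85
tool_pos: [0.6254, -0.235, 0.2272]
orientation: [1.494, 0.993, -1.473]
force: [0.8, 0.6, -0.8]
opening: 0.0293
```

Run:
```python
from h import *
to((.5254,.1361,.225))
```

```text
t 30.85 tcp [ 0.6254 -0.235   0.2272] head -21.99 q6 -0.056 F [ 0.8  0.6 -0.8] open 0.0293
linear to [0.5254 0.1361 0.225 ] = [ 0.001 -0.386 -0.511]
```

{"name": "apply_moves", "arguments": {"series": [{"jaw": 1,"linear": [0,-0.015,-0.02],"roll": -0.05},{"jaw": 1,"linear": [0,-0.05,-0.07],"roll": -0.2},{"jaw": 1,"linear": [0,-0.1,-0.135],"roll": -0.35},{"jaw": 1,"linear": [0,-0.15,-0.2],"roll": -0.5},{"jaw": 1,"linear": [0,-0.2,-0.265],"roll": -0.65},{"jaw": 1,"linear": [0,-0.25,-0.33],"roll": -0.8},{"jaw": 1,"linear": [0,-0.3,-0.395],"roll": -0.95},{"jaw": 1,"linear": [0,-0.35,-0.46],"roll": -1},{"jaw": 1,"linear": [0,-0.38,-0.5],"roll": -1},{"jaw": 1,"linear": [0,-0.386,-0.511],"roll": -1},{"jaw": 1,"linear": [0,-0.386,-0.511],"roll": -1},{"jaw": 1,"linear": [0,-0.386,-0.511],"roll": -1}]}}

```text
t: 32.35
tool_pos: [0.5257, 0.1351, 0.2254]
orientation: [1.112, 1.259, -1.098]
force: [-0.4, 0.8, -0.4]
opening: 0.0294
```

Run:
```python
from h import *
to((.5254,.1361,.085));c=cam("wrist","w8.png");t=cam("top")
o=np.zeros((420,800,3),np.uint8);o[:,:560]=c["img"];o[:380,560:]=cv2.resize(t["img"][120:310,110:230],None,fx=2,fy=2)
cv2.imwrite("pics/w8.png",o);print([(a,p.tolist()) for a,p in purple(c["img"])])
```

```text
t 32.35 tcp [0.5257 0.1351 0.2254] head 7.9 q6 0.022 F [-0.4  0.8 -0.4] open 0.0294
linear to [0.5254 0.1361 0.085 ] = [ 0.234 -0.004 -0.002]
[(np.int32(697), [165.4, 132.7]), (np.int32(736), [167.1, 150.0]), (np.int32(4962), [290.4, 182.6]), (np.int32(308), [551.4, 288.8])]
```

View pics/w8.png

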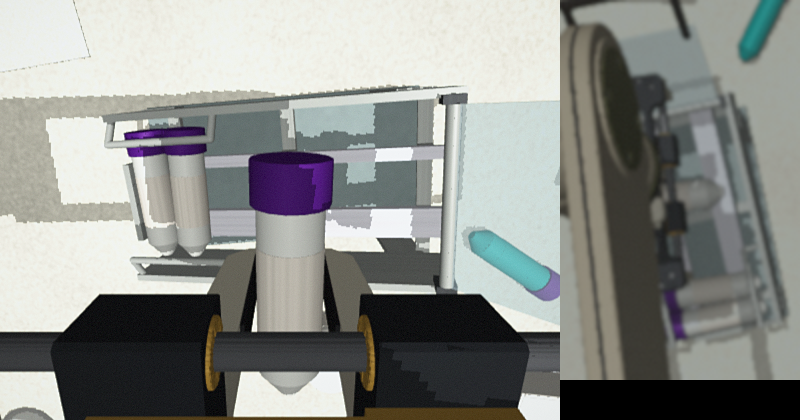

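The second tube is held level with its cap on the correct side at (290,182), and the two queued tubes are in place. It sits about 2 mm off along its axis compared with the first, so I'll correct that while lowering.

{"name": "apply_moves", "arguments": {"series": [{"jaw": 1,"linear": [0.01,-0.004,-0.005],"roll": -0.123},{"jaw": 1,"linear": [0.05,-0.004,-0.005],"roll": -0.123},{"jaw": 1,"linear": [0.1,-0.004,-0.005],"roll": -0.123},{"jaw": 1,"linear": [0.15,-0.004,-0.005],"roll": -0.123},{"jaw": 1,"linear": [0.19,-0.004,-0.005],"roll": -0.123},{"jaw": 1,"linear": [0.215,-0.004,-0.005],"roll": -0.123},{"jaw": 1,"linear": [0.23,-0.004,-0.005],"roll": -0.123},{"jaw": 1,"linear": [0.234,-0.004,-0.005],"roll": -0.123},{"jaw": 1,"linear": [0.234,-0.004,-0.005],"roll": -0.123}]}}

```text
t: 33.58
tool_pos: [0.5255, 0.1375, 0.0856]
orientation: [1.065, 1.285, -1.049]
force: [-0.3, -0.4, -0.6]
opening: 0.0296
```

{"name": "apply_moves", "arguments": {"series": [{"jaw": 1,"linear": [0.003,0,0],"roll": 0},{"jaw": 1,"linear": [0.006,0,0],"roll": 0},{"jaw": 1,"linear": [0.008,0,0],"roll": 0}]}}

```text
t: 33.95
tool_pos: [0.5257, 0.1375, 0.0809]
orientation: [1.065, 1.285, -1.049]
force: [0.1, -0.7, -1.3]
opening: 0.0298
```

{"name": "apply_moves", "arguments": {"series": [{"jaw": 1,"linear": [0.002,0,0],"roll": 0},{"jaw": 1,"linear": [0.004,0,0],"roll": 0}]}}

```text
t: 34.2
tool_pos: [0.5258, 0.1375, 0.0785]
orientation: [1.065, 1.285, -1.049]
force: [-1.6, -2.5, 3.1]
opening: 0.0294
```

Contact is at the expected height, with 3 N. I'll release as before.

{"name": "apply_moves", "arguments": {"series": [{"jaw": 1,"linear": [0,0,0],"roll": 0},{"jaw": 0.25,"linear": [0,0,0],"roll": 0},{"jaw": 0.15,"linear": [0,0,0],"roll": 0},{"jaw": 0.1,"linear": [0,0,0],"roll": 0},{"jaw": 0.1,"linear": [0,0,0],"roll": 0},{"jaw": 0.1,"linear": [-0.015,0,0],"roll": 0},{"jaw": 0.1,"linear": [-0.03,0,0],"roll": 0},{"jaw": 0.1,"linear": [-0.05,0,0],"roll": 0},{"jaw": 0.1,"linear": [-0.08,0,0],"roll": 0},{"jaw": 0.1,"linear": [-0.14,0,0],"roll": 0},{"jaw": 0.1,"linear": [-0.22,0,0],"roll": 0},{"jaw": 0.1,"linear": [-0.23,0,0],"roll": 0},{"jaw": 0.1,"linear": [-0.23,0,0],"roll": 0},{"jaw": 0.1,"linear": [-0.23,0,0],"roll": 0},{"jaw": 0.1,"linear": [-0.23,0,0],"roll": 0}]}}

```text
t: 36.08
tool_pos: [0.5227, 0.1375, 0.2149]
orientation: [1.063, 1.286, -1.051]
force: [0.6, 0.2, -0.3]
opening: 0.0419
```

Run:
```python
from h import *
s,M=st();c=cam("wrist");t=cam("scene")
o=np.zeros((420,800,3),np.uint8);o[:,:560]=c["img"];o[:300,560:]=cv2.resize(t["img"][115:265,240:360],None,fx=2,fy=2)
cv2.imwrite("pics/w9.png",o);print([(a,p.tolist()) for a,p in purple(c["img"])])
```

```text
t 36.08 tcp [0.5227 0.1375 0.2149] head 11.59 q6 -0.037 F [ 0.6  0.2 -0.3] open 0.0419
[(np.int32(858), [169.3, 129.5]), (np.int32(1794), [205.8, 144.8]), (np.int32(351), [550.0, 310.9])]
```

View pics/w9.png

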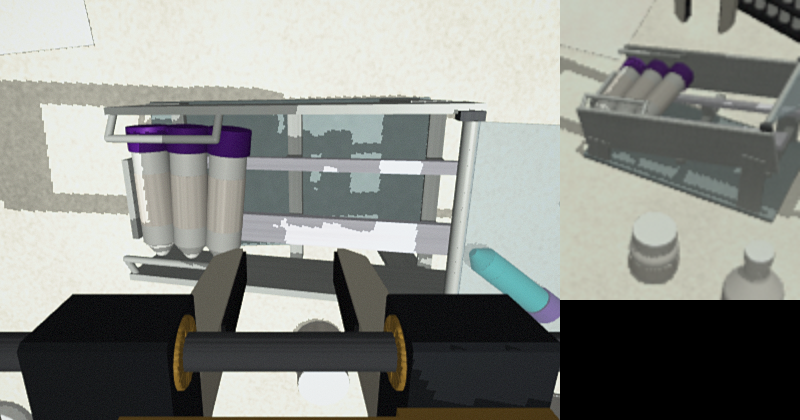

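All three tubes are queued, parallel, with caps on the same side. The guard is open and the gripper is clear of everything, so I'll hand the job in.

Run:
```python
from plant import *
print(close_job())
```

```text
the job is handed in; nothing more can be done
None
```

The job is done and handed in at about 36 s of robot time. The guard is open and both tubes are queued behind the waiting one, caps on the same side.

- **Guard:** I gripped its bar and swung it to about 2.36 rad, then let go. Later views showed it still lying back past the hinge.
- **First tube:** I picked it from its cradle and lowered it to first contact at about lane x 135 mm, inside the mouth. It rolled down and queued.
- **Second tube:** The wrist could not turn it directly to the cap side. I set it down in the emptied first cradle, regrasped it half a turn round, and then laid it on the rails the same way.

**Last checks:**
- The final wrist and scene pictures showed three parallel tubes against the stop.
- The tool force readings were near zero, with the gripper about 0.1 m above the rails.
- The highest force at any reading was about 8 N, at the first tube's contact with the rails.
- The jar and spray bottle looked undisturbed in the views I had. I did not measure any bystander numerically, and the beaker was not in the final view.
- No check failed. The scene and top views disagreed by up to 9 mm on the waiting tube's cap height, so I relied on the bar position and on contact instead.

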